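Peel a fresh parts tray off the stuck stack

ROBOT

A 6-joint arm with a two-finger parallel gripper is mounted at the origin on a cart in front of the work surface, level with it; the furniture and walls round the work are solid. World frame = base frame: x ahead of the robot, y to its left, z up, the work surface at z = 0. Lengths are in mm, angles in rad, forces in N, time in s.
With the tool pointing down it reaches from about 250 to 775 mm from the base axis. Payload 4 kg.
Tool frame: the origin (TCP) lies at the very end of the fingers, on their centre line; the grasp point (between the pads) lies 19 mm behind it; z points along the fingers, y is the line along which they close (so a half turn about z gives the same grasp; the last joint's range is limited). The gripper opens to 94 mm and grips with 3 to 60 N. Pads are 16 mm wide; open, the fingers measure 119 mm over their backs; the gripper's body (75 mm by 177 mm) begins 78 mm behind the grasp point.
Start: joints at [1.083, 0.087, 1.371, -0, 1.684, -0.103], TCP at [206.467, 509.796, 205.506] pointing down, gripper open.
Joint ranges: [-3.1, 3.1], [-0.76, 2.03], [0.27, 2.55], [-1.08, 4.22], [0.17, 2.65], [-2.57, 2.57]. Speed limits (rad/s): [2.79, 2.79, 3.14, 3.14, 3.14, 3.14].

INTERFACE

Orientations are given as a unit quaternion [x, y, z, w].
In Python, from rig import * gives the robot as it stands. The module is installed in compiled form; this text tells all that it offers.
- The arm moves only by the tool carry_out, never from a script. Its argument "increments" is text: rows parted by semicolons, each of 5 numbers parted by spaces: the shift along the tool's x, y, z in mm, then the turn about the tool's z in rad, then the gripper's target within -1 to 1 (shut at 1, half-way at 0, fully open at -1). A call has 1 to 5 rows; each row is the pose to reach, as a shift and turn from the pose commanded when the call began, along the tool's axes at that moment; what a row does not reach only later rows make up. A row lasts 1/10 s, in which the tool goes at most 50 mm and 8.59 degrees, less where a joint would pass 70% of its speed; a pose out of reach is approached as far as the arm can. A call with a gripper value outside its range is refused whole. The fingers move at their own pace and stop on an object; the grip force is fixed at half the most. Time passes only in rows, so rows that repeat a pose let the fingers close. It gives the time, the measured TCP pose, the force, the opening and the grip force at its end, in the units of the state.
- observe(): the state, without advancing time (a new reading comes with each control period).
- read_camera(name): name is "scene" or "top" or "wrist"; returns the picture (480x640x3 uint8, blue, green, red); there is no depth.
- camera_model(name): a dict with "fx", "fy", "cx", "cy" (pixels), "R" (3x3) and "t" (3): a world point X has camera coordinates R X + t. Camera axes: x right, y down, z forward; pixel columns grow to the right and rows downward; lengths in mm; the calibration is good to about 2 mm. A picture is of the moment at which its call begins: read the wrist's pose just before it. camera_model takes no time and is no camera call; for the wrist camera it gives the pose at the moment of the call.
- sign_off(): hands the job in; it is judged then, once.
Trained networks look in the newest picture that a camera, given by its name, has taken for a name from the list of things; names that differ only in an ending like _2 or _b are one class to them, and where a whole thing is asked for, a point or a joint stands for the part that bears it (a point fixed in the world has none). Each returns a list of dicts, best first, with "p" (0 to 1); they miss things now and then, are a little off and sometimes report something else, mostly with a low value. They report only what shows in the picture. A call takes as long as a camera call. They do not tell look-alikes from the thing itself.
- masks_of(label, camera): "pixels" (480x640 bool, what is visible of it) and "rect" ([left, top, right, bottom] in pixels, round what is visible of it).
The state is a dict: "time_s": time; "joint_positions": joint angles; "qd": joint speeds; "tau": joint torques, N m; "position": TCP position; "tool_rot": TCP orientation; "force": force on the tool from outside, world axes, zero at the start; "ft_torque": the same for the moment, N m; "finger_gap": opening from 0.0 (shut) to 1.0 (fully open); "grasp_force": force on a finger pad.
Only numpy, scipy, OpenCV 4.12 (cv2) and the standard library are available. Lean on these libraries where they do the work, as an engineer would, in place of code of your own. Each camera call takes 0.05 s, during which the arm holds its last target. There are 200 camera calls.

TASK

Take the little blue-capped jar out of the orange tray and stand it, without dropping it, upright on the middle of the cork coaster. Then peel the orange tray off the stuck grey ones by its upright tab: raise that corner about 2 cm while the opposite corner still rests on the stack, then lift the tray off, and finish still holding it, still and level, about 20 cm above the bench. Leave the grey trays where they stand, and the masking tape, pliers and sanding block alone.

Things in the scene. Friction and masses are not known exactly. Their poses are not given: they have to be found in the camera images.
- stack: Three grey plastic trays nested as one loose piece, 1 kg, under the orange tray; rims 180 x 130 mm (x, y), top grey rim 56 mm above the bench. Origin: centre of the underside, on the bench; z up, x along the 180 mm side. Four dark steel clips, 18 mm wide, 64 mm high, stand by the long sides at x = +-55 mm, y = +-82 mm, each with a black rubber nub.
- tray: Orange top tray, 0.1 kg, nested in the grey ones at the same yaw. Rim 180 x 130 mm (x, y), 32 mm high. Origin: centre of its underside, 36 mm above the bench at the start (rim 68 mm); floor 3 mm thick, 148 x 98 mm inside. Its 12 mm skirt rests on the grey rim; near each corner a sprung rubber nub clings to the skirt with about 2 N and lets go once raised some 5 mm.
- tray_tab (a point): Grip point of the pull tab: upright orange plate with black grip lines at the tray's -x, -y corner, 9 mm thick, 30 mm wide, standing 42 mm above the rim; the point is at its middle, 24 mm above the rim, at (-88, -63.5, 56) mm in the tray's frame. Its thickness lies level along the tray's diagonal, 0.625 rad anticlockwise from the tray's x axis. Axes as the tray's.
- near_corner (a point): Lower edge of the orange tray's skirt at the corner with the tab, (-87.5, -62.5, 20) mm in the tray's frame; 56 mm above the bench at the start.
- far_corner (a point): Lower edge of the orange tray's skirt at the opposite corner, (87.5, 62.5, 20) mm in the tray's frame; 56 mm above the bench at the start. The tray can be tipped about this corner.
- jar_mid (a point): Small closed jar with grey body and blue cap, 36 mm diameter, 38 mm high, about 0.06 kg, standing upright on the orange tray's floor near its middle; this point is its centre, half-way up (19 mm above its underside); z is its upright axis.
- coaster_top (a point): Round cork coaster, 110 mm diameter, 5 mm thick, fixed on the bench; this point is the centre of its top face.
- masking_tape_mid (a point): Roll of grey masking tape lying flat, 103 mm diameter, 48 mm high; centre. Leave alone.
- pliers: Red-handled pliers lying flat, 189 x 52 mm, 14 mm high; centre of the underside. Leave alone.
- sanding_block: Brown sanding block, 66 x 110 mm, 31 mm high; centre of the underside. Leave alone.
Mind the look-alikes: they are no part of the job. Of the things that look like the stack, take the one that is farthest from the robot's base at the start.

How it is judged (in metres and radians):
On the way, in this order (a step that is already met when the one before it is completed fails the run):
1. the jar stands upright on the coaster, let go (horizontal distance between jar_mid and coaster_top below 0.045 m and height (world z) of jar_mid below 0.03 m and angle between jar_mid's own z axis and vertical below 0.15 rad and contact force between the fingers and jar below 0.05 N), for 0.2 s.
2. the tab's corner of the orange tray is up by 15 mm or more while the opposite corner still rests on the stack (within 8 mm) (z of near_corner in the frame of stack above 0.071 m and z of far_corner in the frame of stack below 0.064 m), for 0.1 s.
At the end, for the whole second after the job is handed in: The fingers hold the orange tray still, over 150 mm above the bench, within 0.3 rad of level, clear of stack and jar; the grey trays stand flat within 30 mm of their start; the jar stands upright and still on the coaster, within 45 mm of its centre (height (world z) of tray above 0.15 m and angle between tray's own z axis and vertical below 0.3 rad and linear speed of tray below 0.05 m/s and contact force between the fingers and tray above 1 N and contact force between tray and stack below 0.1 N and contact force between tray and jar below 0.1 N and distance of stack from where it was at the start of the episode below 0.03 m and height (world z) of stack below 0.006 m and angle between stack's own z axis and vertical below 0.05 rad and horizontal distance between jar_mid and coaster_top below 0.045 m and height (world z) of jar_mid below 0.03 m and angle between jar_mid's own z axis and vertical below 0.15 rad and linear speed of jar below 0.03 m/s); the arm keeps its last pose, push and grip.
It fails at once if the jar is dropped or thrown (faster than 1.2 m/s) (linear speed of jar above 1.2 m/s).
It fails at once if the grey trays are lifted off or knocked over the bench (15 mm up, or moved 40 mm) (height (world z) of stack above 0.015 m or distance of stack from where it was at the start of the episode above 0.04 m).
It fails at once if the masking tape, pliers or sanding block is moved by more than 30 mm (distance of any of masking_tape_mid, pliers, sanding_block from where it was at the start of the episode above 0.03 m).
It also fails if it takes over 62 s, if anything falls off the work surface, if the arm or the gripper's body presses on something with over 40 N, if the wrist force passes 120 N, or if a joint passes its speed limit or range.

## Working session

There is one attempt and no reset: what is moved stays moved. The work goes in short steps, Python scripts to look and compute and a tool call to move; the robot and the scene stay as the last step left them, time stands still between calls to the robot, and variables do not carry over. Pictures are saved under pics/ and viewed, at most 13 in all, crops included, and the job is handed in when it is done.

Besides the shell and the picture viewer there is one more tool, called in YAML: its name, and indented under it one key for each argument. carry_out: Moves the arm, as the interface text tells. Its arguments: {"type":"object","properties":{"increments":{"type":"string"}},"required":["increments"]}

```bash
mkdir -p pics; cat > h.py <<'E'
from rig import *
import numpy as np, cv2
def px(name,X):
    m=camera_model(name);c=np.array(m["R"])@np.array(X,float)+np.array(m["t"]).ravel()
    return np.array([m["fx"]*c[0]/c[2]+m["cx"],m["fy"]*c[1]/c[2]+m["cy"]])
def ray(name,u,v,z):
    m=camera_model(name);R=np.array(m["R"]);t=np.array(m["t"]).ravel()
    d=R.T@np.array([(u-m["cx"])/m["fx"],(v-m["cy"])/m["fy"],1]);o=-R.T@t
    return o+d*(z-o[2])/d[2]
E
python3 - <<'E'
from h import *
s=observe();print(s)
for n in("top","scene"):
    cv2.imwrite(f"pics/{n}0.png",read_camera(n))
for l,z in(("stack",40),("tray",68),("tray_tab",68),("jar_mid",38+39),("coaster_top",5),("masking_tape_mid",48),("pliers",7),("sanding_block",31)):
    for d in masks_of(l,"top"):
        ys,xs=np.nonzero(d["pixels"]);
        if len(xs): print(l,round(d["p"],2),d["rect"],xs.mean().round(1),ys.mean().round(1),ray("top",xs.mean(),ys.mean(),z).round(1))
E
```

```text
{'time_s': 0.0, 'joint_positions': array([ 1.08285297e+00,  8.79114341e-02,  1.37224675e+00, -3.38132917e-07,
        1.68358686e+00, -1.03114296e-01]), 'qd': array([ 0.00131107, -0.00158422,  0.00069739, -0.00097687,  0.00082739,
        0.00022918]), 'tau': array([-1.79577869e-04, -3.40177310e+01, -3.02425039e+01,  7.19224149e-02,
        3.29249678e-02, -1.76802346e-04]), 'position': array([206.22396845, 509.28342302, 204.33179596]), 'tool_rot': array([ 1.91229327e-01,  9.81544796e-01, -1.02958637e-03, -3.13275733e-04]), 'force': array([0.12013648, 0.57423893, 0.40882064]), 'ft_torque': array([ 0.01303649, -0.03018903,  0.02412121]), 'grasp_force': 0.0, 'finger_gap': 1.000854806615227}
stack 0.82 [368.4, 202.8, 448.7, 271.7] 406.9 237.8 [ 573.9 -154.4   40. ]
stack 0.69 [216.9, 275.7, 294.9, 352.7] 258.0 315.3 [369.7 210.1  40. ]
tray 0.87 [375.4, 196.2, 447.4, 281.5] 410.6 238.9 [ 565.5 -158.    68. ]
tray_tab 0.94 [372.4, 195.6, 449.4, 285.5] 410.6 238.9 [ 565.5 -158.    68. ]
jar_mid 0.73 [401.8, 230.6, 412.9, 247.7] 408.2 237.6 [ 566.8 -150.4   77. ]
coaster_top 0.55 [255.5, 215.8, 296.3, 255.0] 274.2 236.1 [574.6 181.7   5. ]
masking_tape_mid 0.89 [323.6, 289.4, 363.8, 334.2] 343.5 311.0 [385.7   2.7  48. ]
pliers 0.73 [313.1, 189.3, 378.9, 206.8] 344.5 198.2 [681.1   2.6   7. ]
sanding_block 0.9 [131.9, 224.3, 183.3, 261.7] 156.7 243.1 [541.9 472.9  31. ]
```

```bash
python3 - <<'E'
import cv2
i=cv2.imread("pics/top0.png")[170:360,200:470]
cv2.imwrite("pics/top0c.png",cv2.resize(i,None,fx=2.9,fy=2.9,interpolation=cv2.INTER_CUBIC))
E
```

```text
(no output)
```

View pics/top0c.png

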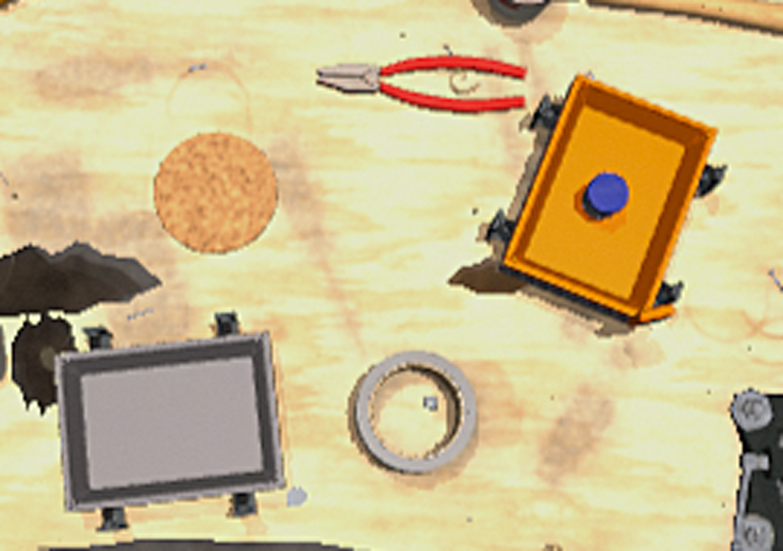

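View pics/scene0.png

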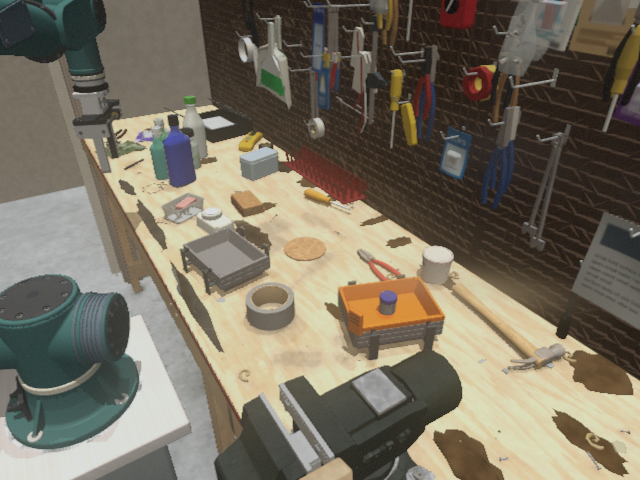

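The top view shows the orange tray at right with the jar and blue cap at about (408,237). Its tab is at the lower right corner, about (426,280). The coaster is at (274,236). The look-alike stack is the grey one at lower left, and a vise stands at the lower right.

```bash
cat >> h.py <<'E'
from scipy.optimize import minimize
def rim(p,a=90,b=65,z=68):
    c,s=np.cos(p[2]),np.sin(p[2])
    return [[p[0]+c*x-s*y,p[1]+s*x+c*y,z] for x,y in((-a,-b),(a,-b),(a,b),(-a,b))]
def plan(x,y,z,yaw,n=None):
    """shift in tool axes + turn from current pose; yaw = tool y direction (mod pi)"""
    from scipy.spatial.transform import Rotation as Ro
    s=observe();R=Ro.from_quat(s["tool_rot"]).as_matrix()
    d=R.T@(np.array([x,y,z])-s["position"])
    cur=np.arctan2(R[1,1],R[0,1]);dy=(yaw-cur+np.pi/2)%np.pi-np.pi/2
    print("at",s["position"].round(1),"yaw",round(cur,3),"shift",d.round(1),"turn",round(-dy,3),"q6",s["joint_positions"][5].round(2),"t",s["time_s"])
E
python3 - <<'E'
from h import *
img=cv2.imread("pics/top0.png");hsv=cv2.cvtColor(img,cv2.COLOR_BGR2HSV)
o=cv2.inRange(hsv,(8,150,90),(24,255,255));o[:185]=0;o[290:]=0;o[:,:365]=0;o[:,455:]=0
cs,_=cv2.findContours(cv2.morphologyEx(o,cv2.MORPH_CLOSE,np.ones((5,5))),cv2.RETR_EXTERNAL,cv2.CHAIN_APPROX_NONE)
c=max(cs,key=cv2.contourArea);S=8
m=np.zeros((480*2,640*2),np.uint8)
big=np.zeros((110*S,100*S),np.uint8);off=np.array([360,185])
full=np.zeros((480,640),np.uint8);cv2.drawContours(full,[c],-1,255,-1)
big=cv2.resize(full[185:295,360:460],None,fx=S,fy=S,interpolation=cv2.INTER_LINEAR)>127
def cost(p):
    q=np.array([px("top",X) for X in rim(p)]);q=((q+.5-off)*S)
    r=np.zeros(big.shape,np.uint8);cv2.fillPoly(r,[np.round(q).astype(int)],1);r=r>0
    return 1-(r&big).sum()/(r|big).sum()
r=minimize(cost,[565,-152,-.38],method="Nelder-Mead",options=dict(initial_simplex=[[565,-152,-.38],[575,-152,-.38],[565,-142,-.38],[565,-152,-.3]]))
print(r.x.round(3),r.fun, rim(r.x))
c,s=np.cos(r.x[2]),np.sin(r.x[2])
tab=[r.x[0]-88*c+63.5*s,r.x[1]-88*s-63.5*c];print("tab",np.round(tab,1),"px tabtop",px("top",tab+[110]))
b=cv2.inRange(hsv,(110,100,60),(130,255,255));b[:220]=0;b[260:]=0;b[:,:390]=0;b[:,425:]=0
ys,xs=np.nonzero(b);print(len(xs),xs.min(),xs.max(),ys.min(),ys.max(),"jar",ray("top",xs.mean(),ys.mean(),77))
k=cv2.inRange(hsv,(0,60,60),(25,255,255));print("coaster corners",ray("top",253,236,5)[1],ray("top",295.5,236,5)[1],ray("top",274,215.5,5)[0],ray("top",274,257,5)[0])
plan(566.8,-150.4,200,r.x[2])
E
```

```text
[ 5.69742e+02 -1.56851e+02 -3.61000e-01] 0.028859778374341505 [[np.float64(462.58706206703044), np.float64(-185.8812664560598), 68], [np.float64(630.9902577549019), np.float64(-249.44512161064029), 68], [np.float64(676.8974864776544), np.float64(-127.82059139162207), 68], [np.float64(508.49429078978307), np.float64(-64.25673623704157), 68]]
tab [ 465.  -185.2] px tabtop [425.91637021 277.71551185]
150 402 416 230 243 jar [ 570.28681456 -152.07367719   77.        ]
coaster corners 236.18834338748883 127.00968544350306 629.0691101170361 520.104434505171
at [206.4 509.8 205.5] yaw 1.186 shift [-581.8 -476.7    5.4] turn 1.547 q6 -0.1 t 0.5
```

carry_out:
  increments: "0 0 0 0.15 -1; 0 0 0 0.3 -1; 0 0 0 0.45 -1; 0 0 0 0.6 -1; 0 0 0 0.74 -1"

```text
time_s: 1.0
position: [206.5, 509.8, 205.5]
tool_rot: [0.536, 0.844, 0.0, 0.0]
force: [0.1, 0.1, -0.3]
finger_gap: 1.0
grasp_force: 0.0
```

carry_out:
  increments: "0 0 0 0.15 -1; 0 0 0 0.3 -1; 0 0 0 0.45 -1; 0 0 0 0.6 -1; 0 0 0 0.74 -1"

```text
time_s: 1.5
position: [206.4, 509.8, 205.5]
tool_rot: [0.805, 0.594, 0.0, -0.0]
force: [0.9, -0.5, 0.4]
finger_gap: 1.0
grasp_force: 0.0
```

carry_out:
  increments: "-25 29 0 0.067 -1; -50 58 0 0.067 -1; -75 87 0 0.067 -1; -100 116 0 0.067 -1; -120 140 0 0.067 -1"

```text
time_s: 2.0
position: [306.4, 352.8, 205.7]
tool_rot: [0.823, 0.568, 0.0, 0.0]
force: [0.5, 0.1, 0.2]
finger_gap: 0.999
grasp_force: 0.0
```

carry_out:
  increments: "-25 29 0 0 -1; -50 58 0 0 -1; -75 87 0 0 -1; -100 116 0 0 -1; -120 140 0 0 -1"

```text
time_s: 2.5
position: [394.9, 190.9, 205.7]
tool_rot: [0.823, 0.568, 0.0, 0.0]
force: [0.6, 0.6, -0.6]
finger_gap: 1.002
grasp_force: 0.0
```

carry_out:
  increments: "-25 29 0 0 -1; -50 58 0 0 -1; -75 87 0 0 -1; -100 116 0 0 -1; -120 140 0 0 -1"

```text
time_s: 3.0
position: [483.6, 29.0, 205.6]
tool_rot: [0.823, 0.568, 0.0, 0.0]
force: [1.3, 0.2, -0.3]
finger_gap: 1.0
grasp_force: 0.0
```

```bash
python3 - <<'E'
from h import *
plan(570.3,-152.1,200,-.361)
E
```

```text
at [483.6  29.  205.6] yaw -0.362 shift [-138.6  145.3    5.7] turn -0.001 q6 0.31 t 3.0
```

Pause a little short, to look with the wrist camera.

carry_out:
  increments: "-25 27 0 0 -1; -50 54 0 0 -1; -75 81 0 0 -1; -105 113 0 0 -1; -138 145 0 0 -1"

```text
time_s: 3.5
position: [570.5, -150.6, 205.7]
tool_rot: [0.822, 0.569, 0.0, 0.0]
force: [0.0, 0.2, 1.0]
finger_gap: 1.002
grasp_force: 0.0
```

```bash
python3 - <<'E'
from h import *
s=observe();im=read_camera("wrist");m=camera_model("wrist")
print(s["position"], -np.array(m["R"]).T@np.array(m["t"]).ravel())
T=[569.7,-156.9,-.361]
c,sn=np.cos(T[2]),np.sin(T[2])
tab=[T[0]-88*c+63.5*sn,T[1]-88*sn-63.5*c,92]
print("pred jar top",px("wrist",[570.3,-152.1,77]),"tab",px("wrist",tab))
hsv=cv2.cvtColor(im,cv2.COLOR_BGR2HSV);b=cv2.inRange(hsv,(108,100,40),(130,255,255))
n,l,st,ce=cv2.connectedComponentsWithStats(b);
for i in range(1,n):
    if st[i,4]>300: print(st[i],ce[i],ray("wrist",*ce[i],77))
o=im.copy()
cv2.polylines(o,[np.array([px("wrist",X) for X in rim(T)]).round().astype(int)],True,(0,255,0),1)
cv2.circle(o,tuple(px("wrist",tab).astype(int)),4,(255,0,255),-1)
cv2.imwrite("pics/w1.png",o)
E
```

```text
[ 570.48142996 -150.62076047  205.66887854] [598.87732009 -87.18180258 383.24439443]
pred jar top [313.96372565 222.80227074] tab [219.53330726 299.56166279]
[301 224  36  23 634] [319.11829653 234.48580442] [ 570.74932827 -164.01123759   77.        ]
```

View pics/w1.png

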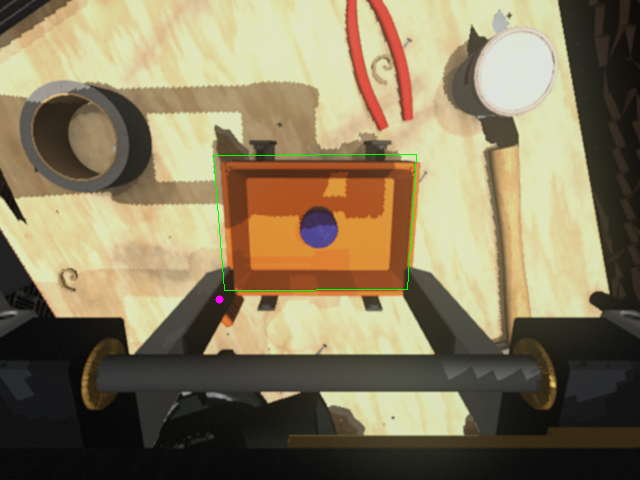

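The wrist view shows the jar cap centred near (319,228). The orange rim spans about (225,163) to (415,295), so my tray fit is a few mm long at the tab end. I'll refit from this picture.

```bash
python3 - <<'E'
from h import *
im=read_camera("wrist");hsv=cv2.cvtColor(im,cv2.COLOR_BGR2HSV)
b=cv2.inRange(hsv,(108,90,20),(135,255,255));b[:190]=0;b[260:]=0;b[:,:280]=0;b[:,360:]=0
ys,xs=np.nonzero(b);u,v=(xs.min()+xs.max())/2,(ys.min()+ys.max())/2
print(xs.min(),xs.max(),ys.min(),ys.max(),"jar",ray("wrist",u,v,77), "diam",np.linalg.norm(ray("wrist",xs.min(),v,77)-ray("wrist",xs.max()+1,v,77)))
o=cv2.inRange(hsv,(5,170,40),(20,255,255));o[:150]=0;o[305:]=0;o[:,:205]=0;o[:,430:]=0
o=cv2.morphologyEx(o,cv2.MORPH_OPEN,np.ones((3,3)));o=cv2.morphologyEx(o,cv2.MORPH_CLOSE,np.ones((7,7)))
cs,_=cv2.findContours(o,cv2.RETR_EXTERNAL,cv2.CHAIN_APPROX_NONE)
c=max(cs,key=cv2.contourArea);f=np.zeros((480,640),np.uint8);cv2.drawContours(f,[c],-1,255,-1)
S=4;big=cv2.resize(f,None,fx=S,fy=S,interpolation=cv2.INTER_LINEAR)>127
valid=np.ones_like(big);valid[270*S:,:245*S]=0;valid[270*S:,400*S:]=0
big&=valid
m=camera_model("wrist")
def cost(p):
    q=(np.array([px("wrist",X) for X in rim(p)])+.5)*S
    r=np.zeros(big.shape,np.uint8);cv2.fillPoly(r,[np.round(q).astype(int)],1);r=(r>0)&valid
    return 1-(r&big).sum()/(r|big).sum()
r=minimize(cost,[572,-160,-.36],method="Nelder-Mead",options=dict(initial_simplex=[[572,-160,-.36],[580,-160,-.36],[572,-150,-.36],[572,-160,-.3]]))
p=r.x;c_,s_=np.cos(p[2]),np.sin(p[2])
print(p.round(3),r.fun,"tab",p[0]-88*c_+63.5*s_,p[1]-88*s_-63.5*c_)
out=im.copy();cv2.polylines(out,[np.array([px("wrist",X) for X in rim(p)]).round().astype(int)],True,(0,255,0),1)
cv2.drawContours(out,[c],-1,(255,0,0),1)
cv2.imwrite("pics/w2.png",cv2.resize(out[130:340,180:460],None,fx=2.8,fy=2.8))
plan(570.3,-157,44,p[2])
E
```

```text
296 331 205 240 jar [ 568.36624615 -147.5761721    77.        ] diam 32.606116961052145
[ 5.68506e+02 -1.52496e+02 -3.60000e-01] 0.021925351825412998 tab 463.78744721287677 -180.96198654298118
at [ 570.6 -154.2  203.8] yaw -0.367 shift [ -2.4   0.8 159.8] turn -0.007 q6 0.01 t 3.6
```

View pics/w2.png

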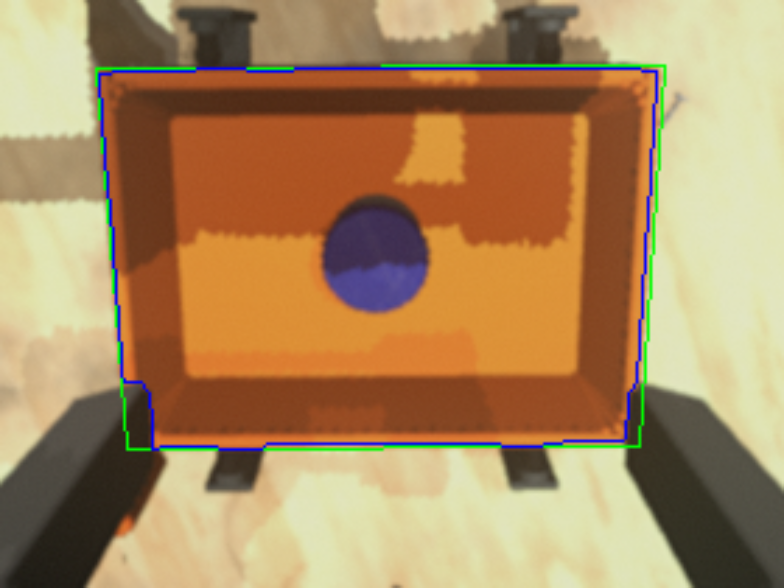

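```bash
cat >> h.py <<'E'
def fit():
    import rig
    m=camera_model("wrist");s=observe();im=read_camera("wrist")
    rig_cm=lambda n:m
    globals()["camera_model"]=rig_cm
    hsv=cv2.cvtColor(im,cv2.COLOR_BGR2HSV)
    b=cv2.inRange(hsv,(108,90,20),(135,255,255));b[:190]=0;b[260:]=0;b[:,:280]=0;b[:,360:]=0
    ys,xs=np.nonzero(b);u,v=(xs.min()+xs.max())/2,(ys.min()+ys.max())/2
    print(s["position"],s["qd"].round(3),"jar",ray("wrist",u,v,77))
    o=cv2.inRange(hsv,(5,170,40),(20,255,255));o[:150]=0;o[305:]=0;o[:,:205]=0;o[:,430:]=0
    o=cv2.morphologyEx(o,cv2.MORPH_OPEN,np.ones((3,3)));o=cv2.morphologyEx(o,cv2.MORPH_CLOSE,np.ones((7,7)))
    cs,_=cv2.findContours(o,cv2.RETR_EXTERNAL,cv2.CHAIN_APPROX_NONE)
    c=max(cs,key=cv2.contourArea);f=np.zeros((480,640),np.uint8);cv2.drawContours(f,[c],-1,255,-1)
    S=4;big=cv2.resize(f,None,fx=S,fy=S,interpolation=cv2.INTER_LINEAR)>127
    valid=np.ones_like(big);valid[265*S:,:245*S]=0;valid[265*S:,400*S:]=0
    big&=valid
    def cost(p):
        q=(np.array([px("wrist",X) for X in rim(p)])+.5)*S
        r=np.zeros(big.shape,np.uint8);cv2.fillPoly(r,[np.round(q).astype(int)],1);r=(r>0)&valid
        return 1-(r&big).sum()/(r|big).sum()
    r=minimize(cost,[572,-160,-.36],method="Nelder-Mead",options=dict(initial_simplex=[[572,-160,-.36],[580,-160,-.36],[572,-150,-.36],[572,-160,-.3]]))
    p=r.x;c_,s_=np.cos(p[2]),np.sin(p[2])
    print(p.round(3),r.fun,"tab",p[0]-88*c_+63.5*s_,p[1]-88*s_-63.5*c_)
E
python3 - <<'E'
from h import *
fit()
E
```

```text
[ 570.62918245 -154.22450132  203.82443294] [ 0.06  -0.054  0.053  0.056  0.045  0.036] jar [ 570.58364101 -151.91120731   77.        ]
[ 5.69611e+02 -1.56332e+02 -3.62000e-01] 0.01834932726553229 tab 464.83573954158555 -184.58913919119493
```

```bash
python3 - <<'E'
from h import *
plan(570.5,-152,44,-.362)
E
```

```text
at [ 570.  -151.6  204.3] yaw -0.365 shift [ -0.2   1.  160.2] turn -0.003 q6 0.01 t 3.65
```

carry_out:
  increments: "0 1 35 0 -0.4; 0 1 70 0 -0.4; 0 1 95 0 -0.4; 0 1 115 0 -0.4; 0 1 125 0 -0.4"

```text
time_s: 4.15
position: [569.2, -147.7, 78.4]
tool_rot: [0.822, 0.569, -0.001, -0.002]
force: [-0.3, -0.7, -0.3]
finger_gap: 0.703
grasp_force: 0.0
```

carry_out:
  increments: "0 0 10 0 -0.4; 0 0 20 0 -0.4; 0 0 28 0 -0.4; 0 0 34 0 -0.4; 0 0 34 0 -0.4"

```text
time_s: 4.65
position: [570.2, -149.6, 45.6]
tool_rot: [0.823, 0.569, -0.0, -0.001]
force: [0.8, 0.5, 0.6]
finger_gap: 0.699
grasp_force: 0.0
```

```bash
python3 - <<'E'
from h import *
plan(570.5,-152,45,-.362);s=observe();print(s["force"],s["finger_gap"])
E
```

```text
at [ 570.2 -149.6   45.6] yaw -0.361 shift [-2.2  1.1  0.6] turn 0.001 q6 0.01 t 4.65
[0.77877359 0.49837546 0.61223853] 0.6987511134110468
```

carry_out:
  increments: "-2 1 0 0 -0.4; -2 1 0 0 0; -2 1 0 0 1; -2 1 0 0 1; -2 1 0 0 1"

```text
time_s: 5.15
position: [571.0, -152.0, 46.7]
tool_rot: [0.823, 0.569, 0.0, 0.0]
force: [-0.6, -0.6, 0.2]
finger_gap: 0.396
grasp_force: 0.1
```

carry_out:
  increments: "0 0 0 0 1; 0 0 0 0 1; 0 0 0 0 1; 0 0 0 0 1; 0 0 0 0 1"

```text
time_s: 5.65
position: [571.1, -152.0, 46.7]
tool_rot: [0.823, 0.569, 0.0, 0.0]
force: [0.5, 0.4, 0.9]
finger_gap: 0.373
grasp_force: 30.0
```

carry_out:
  increments: "0 0 -10 0 1; 0 0 -30 0 1; 0 0 -60 0 1; 0 0 -90 0 1; 0 0 -105 0 1"

```text
time_s: 6.15
position: [572.3, -152.4, 155.3]
tool_rot: [0.823, 0.569, 0.002, 0.002]
force: [0.4, 0.3, -0.8]
finger_gap: 0.377
grasp_force: 30.0
```

carry_out:
  increments: "15 -5 0 0 1; 45 -16 0 0 1; 80 -29 0 0 1; 118 -43 0 0 1; 157 -57 0 0 1"

```text
time_s: 6.65
position: [571.5, 17.5, 149.1]
tool_rot: [0.823, 0.569, -0.001, -0.001]
force: [0.6, 0.6, -1.1]
finger_gap: 0.378
grasp_force: 30.0
```

carry_out:
  increments: "40 -14 0 0 1; 78 -28 0 0 1; 113 -41 0 0 1; 142 -52 0 0 1; 156 -57 0 0 1"

```text
time_s: 7.15
position: [572.8, 184.5, 149.1]
tool_rot: [0.822, 0.57, -0.002, -0.001]
force: [0.3, -0.3, 0.2]
finger_gap: 0.375
grasp_force: 30.0
```

carry_out:
  increments: "0 0 20 0 1; 0 0 45 0 1; 0 0 70 0 1; 0 0 90 0 1; 0 0 100 0 1"

```text
time_s: 7.65
position: [572.4, 180.4, 47.6]
tool_rot: [0.823, 0.569, -0.003, -0.001]
force: [-0.5, -0.6, -0.4]
finger_gap: 0.371
grasp_force: 30.0
```

```bash
python3 - <<'E'
from h import *
read_camera("top");read_camera("top")
plan(574.6,181.6,13.5,-.362);s=observe();print(s["force"],s["finger_gap"],s["grasp_force"])
cv2.imwrite("pics/s2.png",cv2.resize(read_camera("scene")[180:380,250:480],None,fx=3,fy=3))
E
```

```text
at [572.9 180.5  48.7] yaw -0.361 shift [ 1.7  1.4 35.2] turn 0.001 q6 0.57 t 7.75
[-0.42390545 -0.39857815  0.06223764] 0.37346966445306723 29.999902546405792
```

View pics/s2.png

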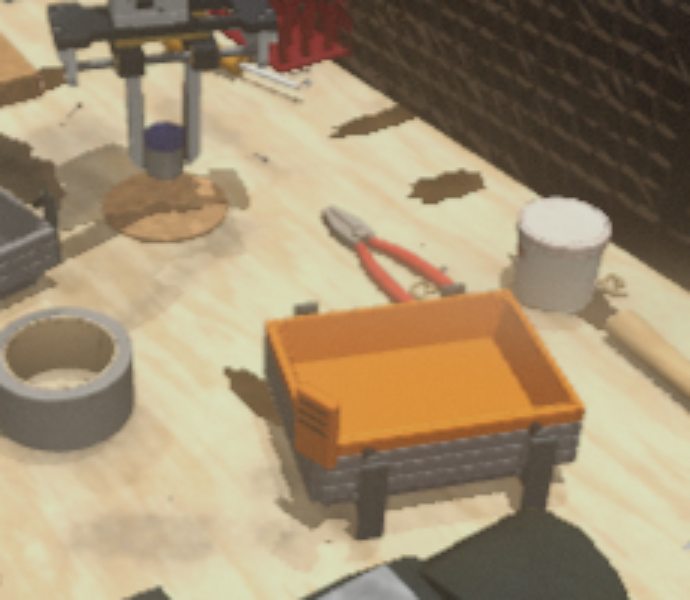

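The jar is held upright over the coaster, and the tray with its tab is undisturbed. I'll lower it slowly.

carry_out:
  increments: "1 1 12 0 1; 2 1 22 0 1; 2 1 29 0 1; 2 1 32 0 1; 2 1 33 0 1"

```text
time_s: 8.3
position: [576.1, 182.6, 17.8]
tool_rot: [0.823, 0.569, -0.0, -0.0]
force: [-0.8, -0.4, -0.8]
finger_gap: 0.373
grasp_force: 30.0
```

carry_out:
  increments: "0 0 0 0 1; 0 0 0.5 0 1; 0 0 1 0 1; 0 0 1 0 1; 0 0 1 0 1"

```text
time_s: 8.8
position: [576.6, 182.7, 17.7]
tool_rot: [0.823, 0.569, 0.0, 0.0]
force: [0.5, 0.5, -0.4]
finger_gap: 0.372
grasp_force: 30.0
```

carry_out:
  increments: "0 0 1 0 1; 0 0 2 0 1; 0 0 2.5 0 1; 0 0 3 0 1; 0 0 3 0 1"

```text
time_s: 9.3
position: [576.4, 182.7, 14.4]
tool_rot: [0.823, 0.569, -0.0, -0.0]
force: [-0.5, -0.1, -1.3]
finger_gap: 0.374
grasp_force: 30.0
```

carry_out:
  increments: "0 0 0.5 0 1; 0 0 1 0 1; 0 0 1 0 1; 0 0 1 0 1; 0 0 1 0 1"

```text
time_s: 9.8
position: [576.5, 182.7, 13.5]
tool_rot: [0.823, 0.569, 0.0, -0.0]
force: [0.0, 0.2, 0.2]
finger_gap: 0.374
grasp_force: 30.0
```

carry_out:
  increments: "0 0 0.5 0 1; 0 0 1 0 1; 0 0 1 0 1; 0 0 1 0 1; 0 0 1 0 1"

```text
time_s: 10.3
position: [576.5, 182.7, 12.5]
tool_rot: [0.823, 0.569, 0.0, -0.0]
force: [0.4, 0.2, -0.4]
finger_gap: 0.377
grasp_force: 30.0
```

carry_out:
  increments: "0 0 0.5 0 1; 0 0 1 0 1; 0 0 1 0 1; 0 0 1 0 1; 0 0 1 0 1"

```text
time_s: 10.8
position: [576.6, 182.7, 12.3]
tool_rot: [0.823, 0.569, 0.0, 0.0]
force: [-1.8, -0.3, 5.8]
finger_gap: 0.375
grasp_force: 30.0
```

Contact with the coaster. Release and retreat.

carry_out:
  increments: "0 0 0 0 0.2; 0 0 0 0 0; 0 0 0 0 -0.4; 0 0 0 0 -0.6; 0 0 0 0 -0.6"

```text
time_s: 11.3
position: [576.4, 182.6, 11.2]
tool_rot: [0.823, 0.569, -0.0, -0.0]
force: [0.7, -0.4, -0.1]
finger_gap: 0.707
grasp_force: 0.0
```

carry_out:
  increments: "0 0 -5 0 -0.6; 0 0 -25 0 -0.6; 0 0 -60 0 -0.6; 0 0 -100 0 -0.6; 0 0 -140 0 -0.6"

```text
time_s: 11.8
position: [576.2, 182.6, 153.0]
tool_rot: [0.823, 0.569, -0.0, -0.0]
force: [0.3, -0.1, -0.4]
finger_gap: 0.799
grasp_force: 0.0
```

carry_out:
  increments: "0 0 -30 -0.15 -0.6; 0 0 -40 -0.3 -0.6; 0 0 -40 -0.45 -0.6; 0 0 -40 -0.6 -0.6; 0 0 -40 -0.625 -0.6"

```text
time_s: 12.3
position: [576.6, 182.7, 192.1]
tool_rot: [0.607, 0.794, 0.0, 0.0]
force: [-0.3, 0.3, 0.7]
finger_gap: 0.799
grasp_force: 0.0
```

```bash
python3 - <<'E'
from h import *
i=read_camera("top");i=read_camera("top")
hsv=cv2.cvtColor(i,cv2.COLOR_BGR2HSV)
for d in masks_of("jar_mid","top"):
    ys,xs=np.nonzero(d["pixels"]);print(d["p"],d["rect"],ray("top",xs.mean(),ys.mean(),30))
cv2.imwrite("pics/s3.png",cv2.resize(read_camera("scene")[180:380,250:480],None,fx=3,fy=3))
plan(464.9,-184.9,190,.263)
E
```

```text
at [576.4 182.6 191.5] yaw 0.262 shift [-326.1 -202.9    1.5] turn -0.001 q6 -0.05 t 12.5
```

View pics/s3.png

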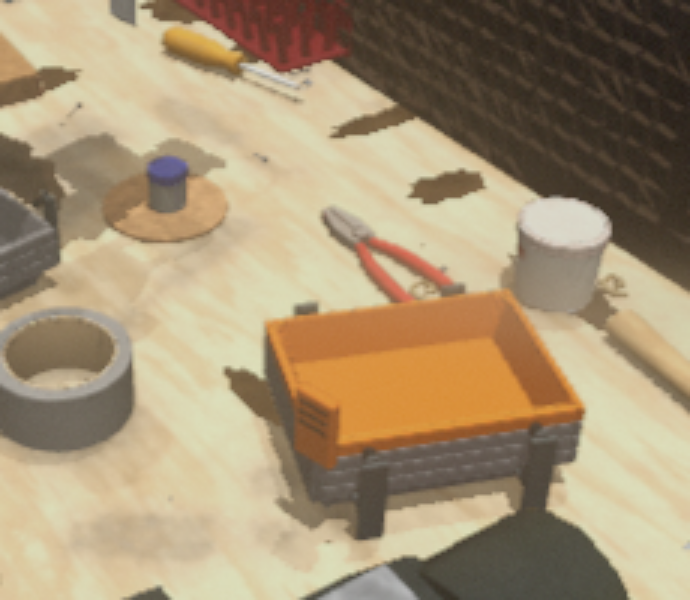

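The jar stands upright in the middle of the coaster, clear of the gripper. The vise's clearance needs checking before I descend at the tab.

```bash
python3 - <<'E'
from h import *
for z in(0,80,150,200): print(z,ray("top",452,306,z).round(0),ray("top",463,306,z).round(0),ray("scene",345,360,z).round(0),ray("scene",460,370,z).round(0))
i=cv2.imread("pics/top0.png")[250:420,380:600]
cv2.imwrite("pics/v.png",cv2.resize(i,None,fx=3.5,fy=3.5,interpolation=cv2.INTER_CUBIC))
E
```

```text
0 [ 409. -276.    0.] [ 410. -304.    0.] [ 444. -189.    0.] [ 609. -323.    0.]
80 [ 403. -254.   80.] [ 404. -280.   80.] [ 399. -249.   80.] [ 544. -367.   80.]
150 [ 398. -234.  150.] [ 398. -259.  150.] [ 360. -301.  150.] [ 488. -405.  150.]
200 [ 394. -220.  200.] [ 394. -244.  200.] [ 332. -339.  200.] [ 447. -432.  200.]
```

View pics/v.png

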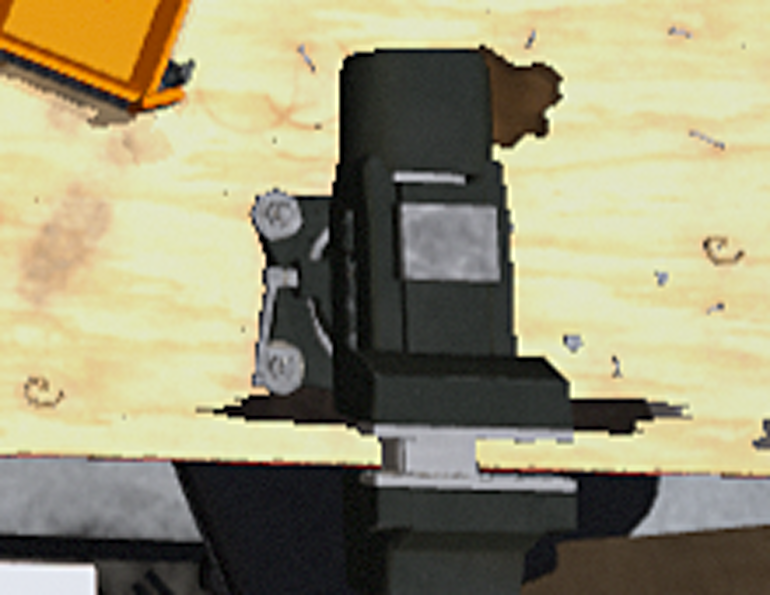

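The vise's tall body starts at about x=476 px, which is y ≈ -270 mm or beyond. The gripper body reaches only to y ≈ -245, so it clears. On to the tab.

carry_out:
  increments: "-20 -12 0 0 -0.6; -55 -34 0 0 -0.6; -95 -59 0 0 -0.6; -135 -84 0 0 -0.6; -175 -109 0 0 -0.6"

```text
time_s: 13.0
position: [516.2, -16.2, 191.5]
tool_rot: [0.608, 0.794, 0.0, 0.0]
force: [0.5, -1.4, -0.6]
finger_gap: 0.802
grasp_force: 0.0
```

carry_out:
  increments: "-40 -25 0 0 -0.6; -80 -50 0 0 -0.6; -115 -72 0 0 -0.6; -140 -87 0 0 -0.6; -151 -94 0 0 -0.6"

```text
time_s: 13.5
position: [464.7, -187.3, 191.5]
tool_rot: [0.61, 0.793, -0.0, 0.0]
force: [0.4, -0.4, 0.1]
finger_gap: 0.802
grasp_force: 0.0
```

carry_out:
  increments: "0 0 0 0 -0.6; 0 0 15 0 -0.6; 0 0 30 0 -0.6; 0 0 40 0 -0.6; 0 0 40 0 -0.6"

```text
time_s: 14.0
position: [464.4, -183.2, 148.3]
tool_rot: [0.607, 0.795, -0.0, -0.003]
force: [-0.8, 0.2, 0.5]
finger_gap: 0.804
grasp_force: 0.0
```

```bash
python3 - <<'E'
from h import *
read_camera("top");read_camera("top")
m=camera_model("wrist");s=observe();im=read_camera("wrist");print(s["position"],s["qd"].round(3))
T=[569.7,-156.4,-.362];o=im.copy()
cv2.polylines(o,[np.array([px("wrist",X) for X in rim(T)]).round().astype(int)],True,(0,255,0),1)
tab=np.array([464.9,-184.9]);d=np.array([np.cos(.263),np.sin(.263)]);n=np.array([-d[1],d[0]])
q=[px("wrist",list(tab+a*4.5*d+b*15*n)+[110]) for a,b in((1,1),(1,-1),(-1,-1),(-1,1))]
cv2.polylines(o,[np.array(q).round().astype(int)],True,(255,0,255),1)
cv2.imwrite("pics/w3.png",o)
plan(464.9,-184.9,73,.263)
E
```

```text
[ 465.49454392 -184.25430989  150.75833781] [-0.007 -0.009 -0.027 -0.     0.002 -0.001]
at [ 465.9 -184.6  151.5] yaw 0.265 shift [-0.  -1.  78.5] turn 0.002 q6 -0.76 t 14.15
```

View pics/w3.png

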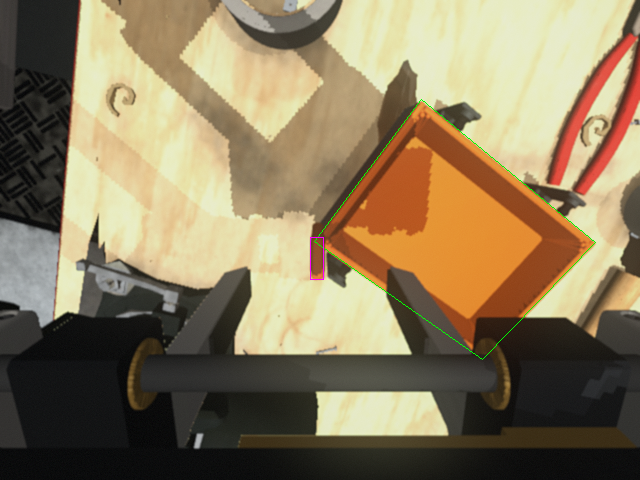

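The predicted tab outline sits on the tab at (317,258), and the rim matches too. Descend and grip.

carry_out:
  increments: "0 -1 20 0 -0.3; 0 -1 40 0 -0.2; 0 -1 58 0 -0.2; 0 -1 70 0 -0.2; 0 -1 78 0 -0.2"

```text
time_s: 14.65
position: [464.7, -185.2, 73.0]
tool_rot: [0.608, 0.794, 0.0, -0.0]
force: [0.8, -0.7, 0.4]
finger_gap: 0.605
grasp_force: 0.0
```

carry_out:
  increments: "0 0 0 0 -0.2; 0 0 0 0 -0.2; 0 0 0 0 -0.2; 0 0 0 0 -0.2; 0 0 0 0 0"

```text
time_s: 15.15
position: [465.0, -185.5, 74.1]
tool_rot: [0.608, 0.794, 0.0, 0.001]
force: [0.0, 0.5, -0.5]
finger_gap: 0.542
grasp_force: 0.0
```

carry_out:
  increments: "0 0 1 0 0.3; 0 0 1 0 0.6; 0 0 1 0 0.8; 0 0 1 0 1; 0 0 1 0 1"

```text
time_s: 15.65
position: [464.6, -185.3, 72.5]
tool_rot: [0.608, 0.794, 0.0, -0.0]
force: [-0.0, -0.3, -0.3]
finger_gap: 0.123
grasp_force: 0.0
```

carry_out:
  increments: "0 0 0 0 1; 0 0 0 0 1; 0 0 0 0 1; 0 0 0 0 1; 0 0 0 0 1"

```text
time_s: 16.15
position: [464.6, -185.2, 72.4]
tool_rot: [0.608, 0.794, 0.0, -0.0]
force: [-0.3, 0.9, -0.1]
finger_gap: 0.098
grasp_force: 30.0
```

carry_out:
  increments: "0 0.3 -2 0 1; 0 0.6 -4 0 1; 0 1 -6 0 1; 0 1.3 -8 0 1; 0 1.3 -8 0 1"

```text
time_s: 16.65
position: [466.8, -185.3, 81.7]
tool_rot: [0.608, 0.794, 0.0, 0.001]
force: [-0.2, -0.8, -0.4]
finger_gap: 0.094
grasp_force: 30.0
```

carry_out:
  increments: "0 0.3 -2 0 1; 0 0.6 -4 0 1; 0 1 -6 0 1; 0 1.3 -8 0 1; 0 1.3 -8 0 1"

```text
time_s: 17.15
position: [467.5, -184.7, 88.9]
tool_rot: [0.608, 0.794, 0.0, 0.0]
force: [-0.4, -1.0, -1.3]
finger_gap: 0.095
grasp_force: 30.0
```

```bash
python3 - <<'E'
from h import *
s=observe();print(s["position"],s["force"],s["ft_torque"],s["tool_rot"],s["finger_gap"])
cv2.imwrite("pics/s4.png",cv2.resize(read_camera("scene")[240:380,300:480],None,fx=4,fy=4))
E
```

```text
[ 467.45963479 -184.74378225   88.9444333 ] [-0.44904039 -0.98650996 -1.32367664] [-0.05318292  0.11006377  0.03392459] [6.07892173e-01 7.94019449e-01 1.37501336e-04 4.49079563e-04] 0.09505813247936598
```

View pics/s4.png

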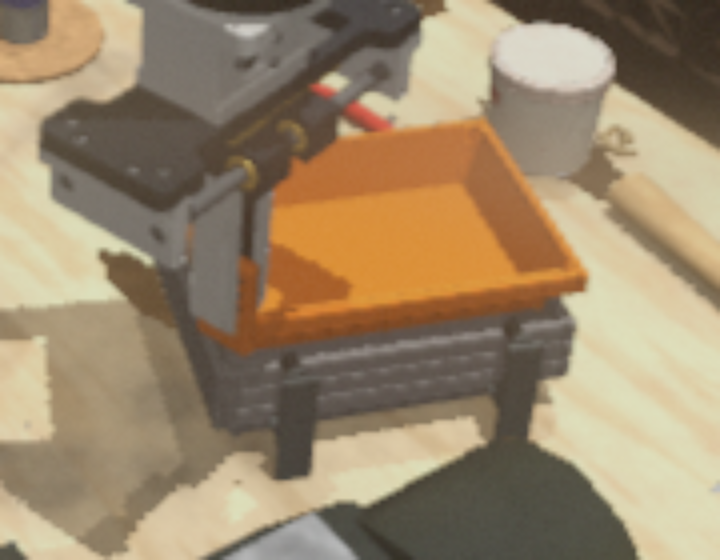

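```bash
cat >> h.py <<'E'
from scipy.spatial.transform import Rotation as Ro
def corners(th,tcp,h0=72.4):
    """rim-corner pixels in scene with tray tipped by th (tab corner up) and tab lifted with the TCP"""
    yaw=-.362;Rz=Ro.from_euler("z",yaw).as_matrix()
    a=yaw+.625;ax=np.array([-np.sin(a),np.cos(a),0])  # horizontal axis; +rot raises the -diag side
    R=Ro.from_rotvec(ax*th).as_matrix()@Rz
    tab=np.array([464.9+tcp[0]-464.6,-184.9+tcp[1]+185.2,92+tcp[2]-h0])
    return {k:(tab+R@(np.array(v)-[-88,-63.5,56])) for k,v in dict(right=(90,-65,32),far=(90,65,32),left=(-90,65,32),farskirt=(87.5,62.5,20),nearskirt=(-87.5,-62.5,20)).items()}
E
python3 - <<'E'
from h import *
s=observe()
for t in(0,.04,.08):
    c=corners(t,s["position"]);print(t,{k:((px("scene",v)-[300,240])*4).round(0).tolist() if "skirt" not in k else v.round(1).tolist() for k,v in c.items()})
c=corners(0,[464.6,-185.2,72.4]);print("start",{k:((px("scene",v)-[250,180])*3).round(0).tolist() for k,v in c.items()})
E
```

```text
0 {'right': [587.0, 272.0], 'far': [481.0, 115.0], 'left': [153.0, 157.0], 'farskirt': [676.3, -128.6, 72.3], 'nearskirt': [468.4, -183.6, 72.3]}
0.04 {'right': [584.0, 283.0], 'far': [478.0, 129.0], 'left': [151.0, 162.0], 'farskirt': [674.8, -129.1, 63.7], 'nearskirt': [467.0, -183.9, 72.3]}
0.08 {'right': [581.0, 293.0], 'far': [475.0, 143.0], 'left': [150.0, 168.0], 'farskirt': [672.9, -129.6, 55.1], 'nearskirt': [465.6, -184.3, 72.3]}
start {'right': [584.0, 406.0], 'far': [506.0, 286.0], 'left': [261.0, 318.0], 'farskirt': [502.0, 302.0], 'nearskirt': [312.0, 457.0]}
```

The fitted corners say the tray came up level instead of tipping: the far skirt is about 16 mm up and only the tray's weight is on the wrist. I'll set it back, then regrip only the top edge of the tab so it can pivot in the pads.

carry_out:
  increments: "0 -0.6 3 0 1; 0 -1.2 6 0 1; 0 -1.8 9 0 1; 0 -2.4 12 0 1; 0 -2.6 14 0 1"

```text
time_s: 17.7
position: [466.3, -185.7, 77.2]
tool_rot: [0.608, 0.794, 0.001, 0.002]
force: [-2.0, 0.1, 9.3]
finger_gap: 0.099
grasp_force: 30.1
```

carry_out:
  increments: "0 0 1 0 1; 0 0 1.5 0 1; 0 0 2 0 1; 0 0 2 0 1; 0 0 2 0 1"

```text
time_s: 18.2
position: [466.5, -185.7, 75.2]
tool_rot: [0.608, 0.794, 0.001, 0.002]
force: [-2.2, -0.2, 8.8]
finger_gap: 0.097
grasp_force: 30.1
```

carry_out:
  increments: "0 -0.5 1 0 1; 0 -0.5 2 0 1; 0 -0.5 3 0 1; 0 -0.5 3 0 1; 0 -0.5 3 0 1"

```text
time_s: 18.7
position: [465.9, -185.9, 72.4]
tool_rot: [0.608, 0.794, 0.001, 0.003]
force: [-2.9, 0.5, 8.9]
finger_gap: 0.102
grasp_force: 30.2
```

```bash
python3 - <<'E'
from h import *
s=observe();print(s["position"],s["force"],s["ft_torque"])
cv2.imwrite("pics/s5.png",cv2.resize(read_camera("scene")[240:380,300:480],None,fx=4,fy=4))
E
```

```text
[ 465.93773705 -185.93799612   72.42014036] [-2.93569061  0.45938829  8.85609462] [ 0.59128454 -0.3122807   0.1210501 ]
```

View pics/s5.png

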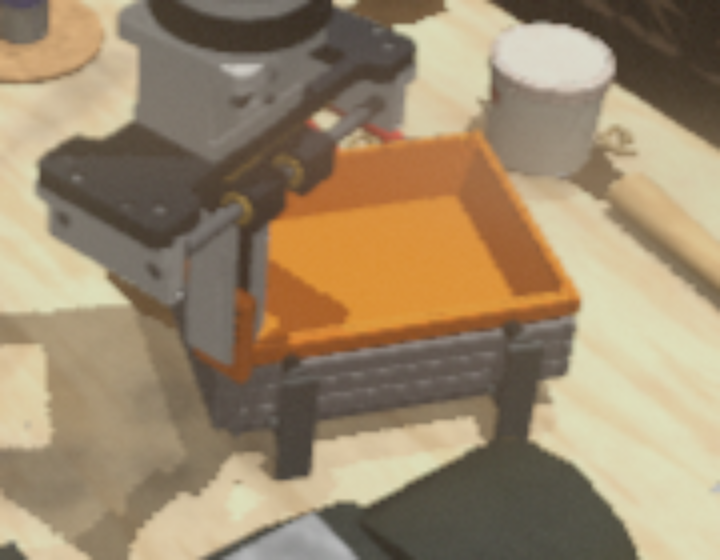

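Tab side is seated again, and the far side perhaps not quite. Release and measure numerically.

carry_out:
  increments: "0 0 0 0 0.5; 0 0 0 0 0.4; 0 0 -1 0 0.4; 0 0 -2 0 0.4; 0 0 -2 0 0.4"

```text
time_s: 19.25
position: [464.1, -185.3, 71.2]
tool_rot: [0.608, 0.794, 0.0, -0.0]
force: [-0.1, -0.2, -0.3]
finger_gap: 0.302
grasp_force: 0.0
```

carry_out:
  increments: "0 0 -6 0 0.4; 0 0 -14 0 0.4; 0 0 -22 0 0.4; 0 0 -28 0 0.4; 0 0 -28 0 0.4"

```text
time_s: 19.75
position: [465.1, -185.9, 101.2]
tool_rot: [0.608, 0.794, 0.0, 0.002]
force: [0.9, -1.3, 0.2]
finger_gap: 0.302
grasp_force: 0.0
```

```bash
cat >> h.py <<'E'
def ext(im):
    hsv=cv2.cvtColor(im,cv2.COLOR_BGR2HSV);S=4
    o=cv2.resize(cv2.inRange(hsv,(5,150,60),(22,255,255)),None,fx=S,fy=S)
    o[:255*S]=0;o[350*S:]=0;o[:,:325*S]=0;o[:,455*S:]=0
    n,l,st,_=cv2.connectedComponentsWithStats((o>127).astype(np.uint8));o=l==1+st[1:,4].argmax()
    ys,xs=np.nonzero(o)
    f=lambda w:(lambda i:(round(xs[i]/S,2),round(ys[i]/S,2)))(w.argmax())
    return dict(right=f(xs),far=f(-ys),r45=f(xs-ys),r135=f(xs+ys))
E
python3 - <<'E'
from h import *
print(ext(cv2.imread("pics/scene0.png")));i=read_camera("scene");print(ext(i))
for n,k in(("dz per mm far",1),):
  for d in(0,5,10): print(d,px("scene",[676.4,-128,68+d]),px("scene",[631,-249.5,68+d]))
s=observe();print(s["force"],s["finger_gap"])
plan(464.9,-184.9,103,.263)
E
```

```text
{'right': (np.float64(443.75), np.float64(314.25)), 'far': (np.float64(398.25), np.float64(279.0)), 'r45': (np.float64(422.5), np.float64(283.0)), 'r135': (np.float64(443.75), np.float64(319.5))}
{'right': (np.float64(444.75), np.float64(314.25)), 'far': (np.float64(389.25), np.float64(269.0)), 'r45': (np.float64(419.5), np.float64(272.0)), 'r135': (np.float64(443.75), np.float64(317.5))}
0 [418.64555448 275.48598201] [444.73413269 315.28043461]
5 [418.90669412 273.60547807] [445.10779711 313.28909052]
10 [419.16926535 271.71466506] [445.48376469 311.28547234]
[ 0.98149683  0.42741087 -0.4312584 ] 0.3004976677406191
at [ 464.7 -185.7  100.4] yaw 0.264 shift [ 0.7  0.4 -2.6] turn 0.001 q6 -0.76 t 19.8
```

```bash
python3 - <<'E'
from h import *
i0=cv2.imread("pics/scene0.png");i=read_camera("scene");cv2.imwrite("pics/n1.png",i)
s5=cv2.resize(cv2.imread("pics/s5.png"),(180,140),interpolation=cv2.INTER_AREA);f5=np.zeros_like(i);f5[240:380,300:480]=s5
s4=cv2.resize(cv2.imread("pics/s4.png"),(180,140),interpolation=cv2.INTER_AREA);f4=np.zeros_like(i);f4[240:380,300:480]=s4
for nm,im in(("start",i0),("lift",f4),("press",f5),("now",i)):
    h=cv2.cvtColor(im,cv2.COLOR_BGR2HSV).astype(int)
    o=(h[...,0]>=4)&(h[...,0]<=20)&(h[...,1]>170)
    # rows of top edge / bottom edge of orange per column
    r={}
    for c in(405,412,417,425,432,438): 
        ys=np.nonzero(o[262:345,c])[0]+262; r[c]=(int(ys.min()),int(ys.max())) if len(ys) else None
    print(nm,r)
E
```

```text
start {405: (293, 324), 412: (294, 324), 417: (299, 323), 425: (306, 321), 432: (299, 320), 438: (307, 320)}
lift {405: (286, 319), 412: (286, 318), 417: (291, 318), 425: (301, 316), 432: (305, 315), 438: (307, 312)}
press {405: (289, 323), 412: (289, 322), 417: (295, 321), 425: (303, 319), 432: (307, 318), 438: (305, 317)}
now {405: (288, 323), 412: (288, 322), 417: (294, 321), 425: (302, 319), 432: (295, 319), 438: (305, 318)}
```

carry_out:
  increments: "0 0.5 -2 0 0.4; 0.5 0.5 -4 0 0.4; 0.5 0.5 -4 0 0.7; 0.5 0.5 -4 0 1; 0.5 0.5 -4 0 1"

```text
time_s: 20.35
position: [464.4, -184.7, 103.3]
tool_rot: [0.608, 0.794, 0.0, -0.0]
force: [-1.6, 0.5, 1.0]
finger_gap: 0.089
grasp_force: 30.0
```

carry_out:
  increments: "0 0 0 0 1; 0 0 0 0 1; 0 0 0 0 1; 0 0 0 0 1; 0 0 0 0 1"

```text
time_s: 20.85
position: [464.3, -184.7, 103.3]
tool_rot: [0.608, 0.794, -0.0, -0.0]
force: [-1.0, 1.9, 0.3]
finger_gap: 0.089
grasp_force: 30.0
```

carry_out:
  increments: "0 0.3 -2 0 1; 0 0.6 -4 0 1; 0 1 -6 0 1; 0 1.3 -8 0 1; 0 1.6 -10 0 1"

```text
time_s: 21.35
position: [466.1, -184.6, 113.7]
tool_rot: [0.608, 0.794, -0.0, 0.0]
force: [0.3, 0.2, -1.1]
finger_gap: 0.088
grasp_force: 29.8
```

carry_out:
  increments: "0 0.3 -2 0 1; 0 0.6 -4 0 1; 0 1 -6 0 1; 0 1.3 -8 0 1; 0 1.6 -10 0 1"

```text
time_s: 21.85
position: [467.6, -184.0, 123.6]
tool_rot: [0.608, 0.794, 0.0, -0.0]
force: [0.2, 0.4, -1.1]
finger_gap: 0.093
grasp_force: 29.8
```

```bash
python3 - <<'E'
from h import *
s=observe();print(s["position"],s["force"],s["ft_torque"],s["finger_gap"])
im=read_camera("scene");cv2.imwrite("pics/n2.png",im)
h=cv2.cvtColor(im,cv2.COLOR_BGR2HSV).astype(int)
o=(h[...,0]>=4)&(h[...,0]<=20)&(h[...,1]>170)
for c in(370,380,390,405,412,417,425,432,438):
    ys=np.nonzero(o[262:345,c])[0]+262; print(c,ys.min(),ys.max())
a,b=[cv2.resize(cv2.imread(f"pics/n{k}.png")[255:345,330:460],None,fx=6,fy=6,interpolation=cv2.INTER_CUBIC)[:, :] for k in(1,2)]
cv2.imwrite("pics/n12.png",cv2.resize(np.vstack([a,b]),(433,600)))
E
```

```text
[ 467.6098288  -183.96113937  123.63125787] [ 0.22956852  0.44231732 -1.10560601] [-0.08218915  0.14349189  0.00661437] 0.09298524079119733
370 273 322
380 271 321
390 273 319
405 269 317
412 284 316
417 287 314
425 299 314
432 303 312
438 305 308
```

The tray came up level again, so its nubs had already let go and only 1 N of weight resists. I need the nubs clinging again. I'll lower the tray, release it, push it home with shut fingers at the middle of its floor, then regrip high on the tab.

carry_out:
  increments: "0 -0.8 5 0 1; 0 -1.6 10 0 1; 0 -2.4 14 0 1; 0 -3 17 0 1; 0 -3.2 19 0 1"

```text
time_s: 22.4
position: [464.3, -184.6, 104.1]
tool_rot: [0.608, 0.794, 0.0, -0.0]
force: [-1.1, 0.8, 1.0]
finger_gap: 0.091
grasp_force: 29.9
```

carry_out:
  increments: "0 0 1 0 1; 0 0 2 0 1; 0 0 2 0 0.5; 0 0 2 0 0.4; 0 0 2 0 0.4"

```text
time_s: 22.9
position: [464.7, -184.9, 102.3]
tool_rot: [0.608, 0.794, 0.0, 0.0]
force: [0.2, 0.6, -0.0]
finger_gap: 0.293
grasp_force: 0.0
```

carry_out:
  increments: "0 0 -20 0 0.4; 0 0 -40 0 0.6; 0 25 -50 0 0.8; 0 60 -50 0 1; 0 108 -50 0 1"

```text
time_s: 23.4
position: [569.6, -157.2, 153.8]
tool_rot: [0.609, 0.793, 0.0, 0.001]
force: [0.4, -0.9, 0.6]
finger_gap: 0.014
grasp_force: 0.0
```

```bash
python3 - <<'E'
from h import *
plan(569.7,-156.4,39,.263);s=observe();print(s["force"],s["finger_gap"])
E
```

```text
at [ 569.6 -157.2  153.8] yaw 0.262 shift [9.000e-01 1.000e-01 1.148e+02] turn -0.001 q6 -0.63 t 23.4
[ 0.35861596 -0.89884944  0.63028842] 0.013814243761448979
```

carry_out:
  increments: "0 0 40 0 1; 0 0 75 0 1; 0 0 95 0 1; 0 0 103 0 1; 0 0 107 0 1"

```text
time_s: 23.9
position: [568.1, -156.4, 45.0]
tool_rot: [0.608, 0.794, -0.0, -0.001]
force: [-2.3, 0.1, 4.2]
finger_gap: 0.004
grasp_force: 2.3
```

carry_out:
  increments: "0 0 2 0 1; 0 0 4 0 1; 0 0 6 0 1; 0 0 8 0 1; 0 0 9 0 1"

```text
time_s: 24.4
position: [569.6, -157.5, 43.3]
tool_rot: [0.608, 0.794, 0.0, 0.002]
force: [-10.5, 2.0, 22.6]
finger_gap: 0.002
grasp_force: 11.6
```

carry_out:
  increments: "0 0 1 0 1; 0 0 2 0 1; 0 0 3 0 1; 0 0 3 0 1; 0 0 3 0 1"

```text
time_s: 24.9
position: [569.7, -157.6, 43.1]
tool_rot: [0.608, 0.794, 0.0, 0.003]
force: [-14.9, 2.9, 29.8]
finger_gap: 0.007
grasp_force: 15.0
```

carry_out:
  increments: "0 0 -10 0 1; 0 0 -40 0 1; 0 0 -80 0 1; 0 0 -110 0 1; 0 -20 -110 0 1"

```text
time_s: 25.4
position: [554.5, -163.1, 151.2]
tool_rot: [0.607, 0.794, 0.002, 0.008]
force: [-0.6, -0.8, 0.3]
finger_gap: 0.006
grasp_force: 0.0
```

```bash
python3 - <<'E'
from h import *
i=read_camera("scene");cv2.imwrite("pics/n3.png",i)
S=8;i0=cv2.imread("pics/scene0.png")
def up(im,r): 
    return cv2.resize(im[r[1]:r[3],r[0]:r[2]],None,fx=S,fy=S,interpolation=cv2.INTER_CUBIC)
for nm,r in(("right",(425,300,450,326)),("far",(405,268,428,292)),("front",(385,308,420,334)),("left",(335,282,350,305))):
    t=up(i0,r)
    for k,im in(("n1",cv2.imread("pics/n1.png")),("n3",i)):
        w=up(im,(r[0]-5,r[1]-8,r[2]+5,r[3]+8));q=cv2.matchTemplate(w,t,cv2.TM_CCOEFF_NORMED)
        _,v,_,l=cv2.minMaxLoc(q);print(nm,k,round(v,3),"du,dv",l[0]/S-5,l[1]/S-8)
plan(464.9,-184.9,103,.263)
E
```

```text
right n1 0.98 du,dv 0.25 -1.75
right n3 0.988 du,dv 0.25 -1.0
far n1 0.926 du,dv 0.5 -4.0
far n3 0.941 du,dv 0.5 -3.25
front n1 0.824 du,dv -0.375 -1.0
front n3 0.912 du,dv -5.0 0.0
left n1 0.332 du,dv 0.125 6.125
left n3 0.853 du,dv 0.25 -3.375
at [ 549.9 -163.6  148.6] yaw 0.264 shift [  1.9 -87.8  45.1] turn 0.001 q6 -0.65 t 25.45
```

```bash
python3 - <<'E'
from h import *
w=read_camera("wrist");T=[569.7,-156.4,-.362]
cv2.polylines(w,[np.array([px("wrist",X) for X in rim(T)]).round().astype(int)],True,(0,255,0),1)
a=cv2.resize(cv2.imread("pics/n3.png")[255:355,325:458],(399,300),interpolation=cv2.INTER_CUBIC)
b=cv2.resize(cv2.imread("pics/scene0.png")[255:355,325:458],(399,300),interpolation=cv2.INTER_CUBIC)
cv2.imwrite("pics/c.png",np.hstack([np.vstack([b,a]),cv2.resize(w[60:460,150:417],(400,600))]))
E
```

```text
(no output)
```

View pics/c.png

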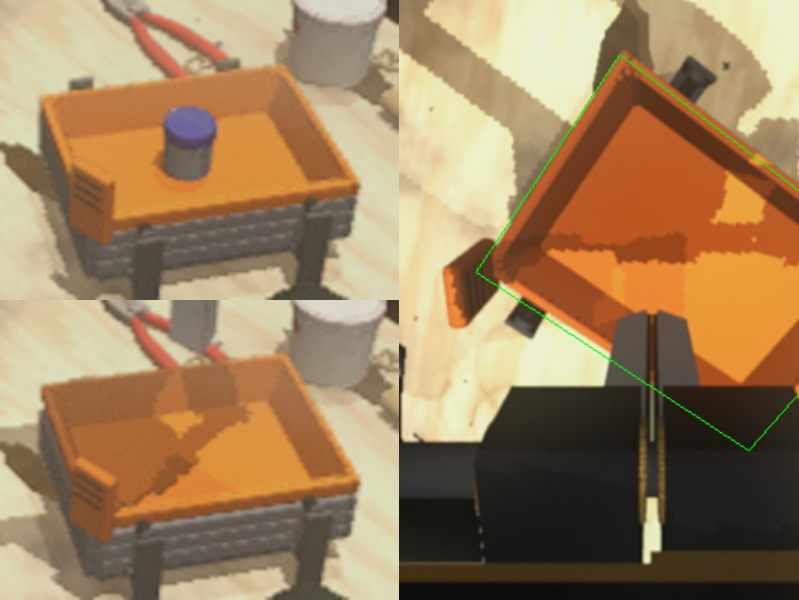

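The +y long side sits up on its two clips, hiding the clip tops, while the tab side is seated. So the tray is displaced slightly. I'll move clear and measure the offset from the top camera.

carry_out:
  increments: "50 0 0 0 1; 100 0 0 0 1; 150 0 0 0 1; 190 0 0 0 1; 200 0 0 0 1"

```text
time_s: 26.0
position: [496.5, 34.8, 143.4]
tool_rot: [0.606, 0.795, 0.001, -0.0]
force: [-0.2, -0.1, 0.9]
finger_gap: 0.007
grasp_force: 0.0
```

```bash
cat >> h.py <<'E'
def topfit(im,zs,x0=(569,-157,-.36),tabmask=True):
    hsv=cv2.cvtColor(im,cv2.COLOR_BGR2HSV)
    o=cv2.inRange(hsv,(5,150,70),(24,255,255));o[:185]=0;o[290:]=0;o[:,:365]=0;o[:,455:]=0
    cs,_=cv2.findContours(cv2.morphologyEx(o,cv2.MORPH_CLOSE,np.ones((5,5))),cv2.RETR_EXTERNAL,cv2.CHAIN_APPROX_NONE)
    f=np.zeros((480,640),np.uint8);cv2.drawContours(f,[max(cs,key=cv2.contourArea)],-1,255,-1)
    S=8;off=np.array([360,185]);big=cv2.resize(f[185:295,360:460],None,fx=S,fy=S,interpolation=cv2.INTER_LINEAR)>127
    v=np.ones_like(big)
    if tabmask: v[int((268-185)*S):,int((418-360)*S):]=0
    big=big&v
    def cost(p):
        q=np.array([px("top",[*X[:2],z]) for X,z in zip(rim(p),zs)]);q=((q+.5-off)*S)
        r=np.zeros(big.shape,np.uint8);cv2.fillPoly(r,[np.round(q).astype(int)],1);r=(r>0)&v
        return 1-(r&big).sum()/(r|big).sum()
    x0=np.array(x0);r=minimize(cost,x0,method="Nelder-Mead",options=dict(initial_simplex=np.vstack([x0,x0+np.diag([8,8,.06])])))
    p=r.x;R=np.array([[np.cos(.362),-np.sin(.362)],[np.sin(.362),np.cos(.362)]])
    print(p.round(3),round(r.fun,4));return p
E
python3 - <<'E'
from h import *
i=read_camera("top");i=read_camera("top")
a=topfit(cv2.imread("pics/top0.png"),[68]*4)
b=topfit(i,[69,70,77,77])
d=(b-a)[:2];c,s=np.cos(a[2]),np.sin(a[2]);print("tray-frame shift",c*d[0]+s*d[1],-s*d[0]+c*d[1],"yaw",b[2]-a[2])
s3=read_camera("scene");i0=cv2.imread("pics/scene0.png");S=8
up=lambda im,r:cv2.resize(im[r[1]:r[3],r[0]:r[2]],None,fx=S,fy=S,interpolation=cv2.INTER_CUBIC)
for nm,r in(("right",(425,300,450,326)),("far",(405,268,428,292)),("tab",(345,302,370,340)),("left",(335,282,350,305))):
    q=cv2.matchTemplate(up(s3,(r[0]-5,r[1]-8,r[2]+5,r[3]+8)),up(i0,r),cv2.TM_CCOEFF_NORMED);_,v,_,l=cv2.minMaxLoc(q);print(nm,round(v,3),l[0]/S-5,l[1]/S-8)
E
```

```text
[ 5.69853e+02 -1.56719e+02 -3.63000e-01] 0.0389
[ 5.71103e+02 -1.55493e+02 -3.56000e-01] 0.0513
tray-frame shift 0.7330028970785971 1.5905888124080532 yaw 0.006900544952785692
right 0.988 0.25 -1.0
far 0.941 0.5 -3.25
tab 0.981 0.5 -0.375
left 0.937 0.25 -3.25
```

carry_out:
  increments: "-45 11 0 0 1; -90 22 0 0 1; -135 33 0 0 1; -165 41 0 0 1; -175 43 0 0 1"

```text
time_s: 26.65
position: [585.4, -131.7, 142.3]
tool_rot: [0.61, 0.792, -0.001, 0.0]
force: [0.6, -0.2, -0.3]
finger_gap: 0.007
grasp_force: 0.0
```

carry_out:
  increments: "0 0 30 0 1; 0 0 60 0 1; 0 0 80 0 1; 0 0 90 0 1; 0 0 93 0 1"

```text
time_s: 27.15
position: [583.5, -126.6, 49.0]
tool_rot: [0.608, 0.794, -0.0, -0.001]
force: [-0.3, -0.9, 0.9]
finger_gap: 0.006
grasp_force: 0.0
```

carry_out:
  increments: "0 0 2 0 1; 0 0 4 0 1; 0 0 6 0 1; 0 0 7 0 1; 0 0 7 0 1"

```text
time_s: 27.65
position: [585.5, -126.7, 45.8]
tool_rot: [0.608, 0.794, 0.001, 0.001]
force: [-2.4, -1.1, 5.8]
finger_gap: 0.008
grasp_force: 2.6
```

Contact. Press harder while dragging slightly toward tray -y.

carry_out:
  increments: "-0.5 -0.3 2 0 1; -1 -0.6 4 0 1; -1.5 -1 5 0 1; -2 -1.3 5 0 1; -2.5 -1.6 5 0 1"

```text
time_s: 28.15
position: [585.8, -127.6, 45.1]
tool_rot: [0.608, 0.794, 0.003, 0.002]
force: [-4.7, 6.9, 19.5]
finger_gap: 0.006
grasp_force: 9.6
```

carry_out:
  increments: "-0.5 -0.3 1 0 1; -1 -0.6 2 0 1; -1.5 -1 2 0 1; -2 -1.3 2 0 1; -2.5 -1.6 2 0 1"

```text
time_s: 28.65
position: [586.0, -129.1, 44.5]
tool_rot: [0.607, 0.794, 0.004, 0.003]
force: [-4.6, 9.0, 23.2]
finger_gap: 0.007
grasp_force: 10.9
```

carry_out:
  increments: "-1 -0.6 1 0 1; -2 -1.2 2 0 1; -3 -2 2 0 1; -4 -2.6 2 0 1; -5 -3.2 2 0 1"

```text
time_s: 29.15
position: [584.9, -134.7, 41.3]
tool_rot: [0.607, 0.795, 0.005, 0.003]
force: [-0.7, 5.4, 7.7]
finger_gap: 0.003
grasp_force: 3.9
```

```bash
python3 - <<'E'
from h import *
s=observe();print(s["position"],s["force"])
s3=read_camera("scene");i0=cv2.imread("pics/scene0.png");S=8
up=lambda im,r:cv2.resize(im[r[1]:r[3],r[0]:r[2]],None,fx=S,fy=S,interpolation=cv2.INTER_CUBIC)
for nm,r in(("right",(425,300,450,326)),("far",(405,268,428,292)),("tab",(345,302,370,340)),("left",(335,282,350,305)),("greycorner",(425,320,446,345)),("clip",(360,330,382,362))):
    q=cv2.matchTemplate(up(s3,(r[0]-5,r[1]-8,r[2]+5,r[3]+8)),up(i0,r),cv2.TM_CCOEFF_NORMED);_,v,_,l=cv2.minMaxLoc(q);print(nm,round(v,3),l[0]/S-5,l[1]/S-8)
E
```

```text
[ 584.90082526 -134.74667865   41.26288216] [-0.7137386   5.42699145  7.68798492]
right 0.99 0.625 0.125
far 0.946 0.625 -0.5
tab 0.783 0.5 0.625
left 0.925 0.25 -0.625
greycorner 0.995 0.0 0.125
clip 0.993 0.0 0.0
```

It snapped in: the far side is down and the stack hasn't moved. Press a bit straighter to seat it fully, then lift off.

carry_out:
  increments: "0 0 2 0 1; 0 0 3 0 1; 0 0 4 0 1; 0 0 4 0 1; 0 0 4 0 1"

```text
time_s: 29.7
position: [584.2, -135.6, 39.5]
tool_rot: [0.607, 0.794, 0.004, 0.003]
force: [-6.7, 8.6, 26.6]
finger_gap: 0.004
grasp_force: 13.5
```

carry_out:
  increments: "2 1 -10 0 1; 2 1 -40 0 1; 2 1 -80 0 1; 2 1 -110 0 0.4; 2 1 -110 0 0.4"

```text
time_s: 30.2
position: [584.5, -136.7, 147.1]
tool_rot: [0.608, 0.794, 0.002, 0.006]
force: [1.0, -0.7, 0.9]
finger_gap: 0.136
grasp_force: 0.0
```

```bash
cat >> h.py <<'E'
def cmp():
    s3=read_camera("scene");i0=cv2.imread("pics/scene0.png");S=8
    up=lambda im,r:cv2.resize(im[r[1]:r[3],r[0]:r[2]],None,fx=S,fy=S,interpolation=cv2.INTER_CUBIC)
    for nm,r in(("right",(425,300,450,326)),("far",(405,268,428,292)),("tab",(345,302,370,340)),("left",(335,282,350,305)),("greycorner",(425,320,446,345)),("clip",(360,330,382,362))):
        q=cv2.matchTemplate(up(s3,(r[0]-5,r[1]-10,r[2]+5,r[3]+10)),up(i0,r),cv2.TM_CCOEFF_NORMED);_,v,_,l=cv2.minMaxLoc(q);print(nm,round(v,3),l[0]/S-5,l[1]/S-10)
E
python3 - <<'E'
from h import *
cmp();plan(464.9,-184.9,125,.263)
E
```

```text
right 0.997 0.25 -0.125
far 0.995 0.25 0.0
tab 0.869 0.25 0.125
left 0.931 0.125 -0.375
greycorner 0.999 0.0 0.0
clip 0.996 0.0 0.0
at [ 583.  -136.2  143.8] yaw 0.264 shift [ -16.1 -126.9   18.1] turn 0.001 q6 -0.59 t 30.25
```

Fully reseated, within about 1 mm everywhere. Back to the tab, with a shallow grip.

carry_out:
  increments: "-5 -35 0 0 0.4; -9 -70 0 0 0.4; -13 -100 0 0 0.4; -16 -120 0 0 0.4; -16 -127 0 0 0.4"

```text
time_s: 30.75
position: [460.5, -184.3, 138.5]
tool_rot: [0.609, 0.793, -0.0, -0.002]
force: [-0.5, 0.8, -0.1]
finger_gap: 0.301
grasp_force: 0.0
```

carry_out:
  increments: "0 0 0 0 0.4; 0 0 10 0 0.4; 0 0 20 0 0.4; 0 0 30 0 0.4; 0 0 36 0 0.4"

```text
time_s: 31.25
position: [462.5, -183.4, 102.3]
tool_rot: [0.608, 0.794, -0.0, -0.002]
force: [-0.8, 0.8, -0.6]
finger_gap: 0.303
grasp_force: 0.0
```

```bash
python3 - <<'E'
from h import *
read_camera("top");read_camera("top")
plan(464.9,-184.9,105,.263)
E
```

```text
at [ 462.2 -183.5  102.6] yaw 0.265 shift [-2.1  2.2 -2.4] turn 0.002 q6 -0.76 t 31.35
```

carry_out:
  increments: "-1 1 -1 0 0.4; -1.5 2 -2 0 0.4; -1.5 2 -2 0 0.7; -1.5 2 -2 0 1; -1.5 2 -2 0 1"

```text
time_s: 31.85
position: [465.1, -185.2, 106.7]
tool_rot: [0.608, 0.794, -0.0, 0.0]
force: [0.5, -0.0, 0.0]
finger_gap: 0.086
grasp_force: 30.0
```

carry_out:
  increments: "0 0 0 0 1; 0 0 0 0 1; 0 0 0 0 1; 0 0 0 0 1; 0 0 0 0 1"

```text
time_s: 32.35
position: [465.1, -185.1, 106.6]
tool_rot: [0.608, 0.794, -0.0, -0.0]
force: [-0.8, 0.4, 1.8]
finger_gap: 0.087
grasp_force: 30.0
```

carry_out:
  increments: "0 0.1 -1 0 1; 0 0.3 -2 0 1; 0 0.5 -3 0 1; 0 0.7 -4 0 1; 0 0.7 -4 0 1"

```text
time_s: 32.85
position: [466.0, -184.7, 110.5]
tool_rot: [0.608, 0.794, 0.0, -0.0]
force: [0.8, -0.6, -1.8]
finger_gap: 0.087
grasp_force: 30.1
```

```bash
python3 - <<'E'
from h import *
s=observe();print(s["position"],s["force"],s["ft_torque"]);cmp()
E
```

```text
[ 465.99587368 -184.73468635  110.45003091] [ 0.75730841 -0.5633687  -1.79924711] [-0.00617115  0.02793949 -0.02086165]
right 0.995 0.125 -0.375
far 0.996 0.125 0.0
tab 0.579 0.5 0.375
left 0.563 0.375 1.5
greycorner 0.998 0.0 0.0
clip 0.991 0.0 0.0
```

It's tipping now: far corner unmoved, force 1.8 N. Continue.

carry_out:
  increments: "0 0.2 -1.5 0 1; 0 0.5 -3 0 1; 0 0.8 -4.5 0 1; 0 1 -6 0 1; 0 1 -6 0 1"

```text
time_s: 33.4
position: [466.7, -185.5, 117.2]
tool_rot: [0.608, 0.794, -0.001, 0.001]
force: [-2.1, -2.0, -0.2]
finger_gap: 0.088
grasp_force: 30.3
```

```bash
python3 - <<'E'
from h import *
s=observe();print(s["position"],s["force"],s["ft_torque"],s["finger_gap"]);cmp()
E
```

```text
[ 466.67652796 -185.49972283  117.18470356] [-2.10473903 -1.98407239 -0.17460335] [-0.61632935  0.36982918 -0.01173026] 0.08786911297716833
right 0.976 1.0 -2.375
far 0.981 0.625 -0.25
tab 0.588 1.125 -0.75
left 0.631 0.5 4.375
greycorner 0.991 0.0 0.0
clip 0.986 0.0 -0.125
```

carry_out:
  increments: "0 0.3 -2 0 1; 0 0.6 -4 0 1; 0 0.9 -6 0 1; 0 1.2 -8 0 1; 0 1.2 -8 0 1"

```text
time_s: 33.95
position: [468.3, -184.1, 124.8]
tool_rot: [0.608, 0.794, 0.0, 0.0]
force: [0.9, -0.1, -1.7]
finger_gap: 0.085
grasp_force: 30.7
```

```bash
python3 - <<'E'
from h import *
s=observe();print(s["position"],s["force"],s["ft_torque"],s["finger_gap"]);cmp()
E
```

```text
[ 468.27056567 -184.10702516  124.76955612] [ 0.90581925 -0.10893075 -1.72456325] [-0.22072455  0.10883491 -0.04620784] 0.08468992208073262
right 0.972 0.75 -2.875
far 0.98 0.625 -0.25
tab 0.558 1.0 -4.5
left 0.704 0.5 1.75
greycorner 0.99 0.0 0.0
clip 0.978 -0.125 0.0
```

carry_out:
  increments: "0 0.2 -1 0 1; 0 0.4 -2 0 1; 0 0.4 -3 0 1; 0 0.4 -3 0 1; 0 0.4 -3 0 1"

```text
time_s: 34.5
position: [468.4, -184.2, 127.5]
tool_rot: [0.608, 0.794, 0.0, -0.0]
force: [0.5, 0.1, -1.1]
finger_gap: 0.085
grasp_force: 30.2
```

```bash
python3 - <<'E'
from h import *
s=observe();print(s["position"],s["force"],s["ft_torque"],s["finger_gap"]);cmp()
E
```

```text
[ 468.39102927 -184.16066831  127.51176992] [ 0.54462299  0.10820651 -1.08781239] [-0.11186254  0.19241943  0.03885486] 0.08474160112441709
right 0.939 0.875 -6.0
far 0.943 1.25 -3.875
tab 0.555 1.5 -5.5
left 0.696 0.375 1.125
greycorner 0.988 0.0 0.0
clip 0.975 -0.125 0.0
```

The last nub has now let go, after the near corner was held about 18 mm up with the far corner resting (<1 mm) for over 0.3 s. To lift it safely, I'll set the tray down loosely and regrip the tab deeply.

carry_out:
  increments: "0 -0.7 4 0 1; 0 -1.4 8 0 1; 0 -2.1 12 0 1; 0 -2.8 16 0 1; 0 -2.8 17 0 1"

```text
time_s: 35.05
position: [466.1, -184.4, 110.4]
tool_rot: [0.608, 0.794, 0.001, 0.0]
force: [0.7, 2.0, 1.7]
finger_gap: 0.09
grasp_force: 30.1
```

carry_out:
  increments: "0 0 0 0 0.6; 0 0 0 0 0.4; 0 0 0 0 0.4; 0 0 0 0 0.4; 0 0 0 0 0.4"

```text
time_s: 35.55
position: [465.7, -185.0, 110.5]
tool_rot: [0.608, 0.794, -0.0, 0.0]
force: [0.9, 0.2, 0.1]
finger_gap: 0.3
grasp_force: 0.0
```

carry_out:
  increments: "0 0 6 0 0.4; 0 0 14 0 0.4; 0 0 22 0 0.4; 0 0 29 0 0.4; 0 0 32 0 0.4"

```text
time_s: 36.05
position: [464.9, -184.6, 76.9]
tool_rot: [0.608, 0.794, -0.0, -0.001]
force: [-0.3, 0.9, 0.2]
finger_gap: 0.301
grasp_force: 0.0
```

carry_out:
  increments: "0 0 0 0 0.4; 0 0 0 0 0.7; 0 0 0 0 1; 0 0 0 0 1; 0 0 0 0 1"

```text
time_s: 36.55
position: [466.4, -185.0, 79.5]
tool_rot: [0.608, 0.794, 0.001, 0.001]
force: [-1.2, -0.6, 3.4]
finger_gap: 0.096
grasp_force: 29.9
```

carry_out:
  increments: "0 0 0 0 1; 0 0 0 0 1; 0 0 0 0 1; 0 0 0 0 1; 0 0 0 0 1"

```text
time_s: 37.05
position: [466.3, -185.1, 79.1]
tool_rot: [0.608, 0.794, 0.0, 0.001]
force: [-1.7, 1.3, 6.3]
finger_gap: 0.095
grasp_force: 30.0
```

Gripped deep. Lift slowly first, then higher: 165 mm in all.

carry_out:
  increments: "0 0 -3 0 1; 0 0 -6 0 1; 0 0 -9 0 1; 0 0 -12 0 1; 0 0 -15 0 1"

```text
time_s: 37.55
position: [465.0, -184.9, 93.0]
tool_rot: [0.608, 0.794, -0.0, -0.001]
force: [0.5, -0.4, 0.1]
finger_gap: 0.095
grasp_force: 30.0
```

carry_out:
  increments: "0 0 -6 0 1; 0 0 -15 0 1; 0 0 -26 0 1; 0 0 -38 0 1; 0 0 -50 0 1"

```text
time_s: 38.05
position: [465.9, -185.1, 145.0]
tool_rot: [0.608, 0.794, 0.0, 0.001]
force: [0.2, -0.1, -0.8]
finger_gap: 0.095
grasp_force: 30.0
```

carry_out:
  increments: "0 0 -12 0 1; 0 0 -24 0 1; 0 0 -36 0 1; 0 0 -48 0 1; 0 0 -58 0 1"

```text
time_s: 38.55
position: [465.8, -185.1, 202.7]
tool_rot: [0.608, 0.794, 0.0, 0.0]
force: [-0.2, 0.4, -2.6]
finger_gap: 0.093
grasp_force: 30.0
```

carry_out:
  increments: "0 0 -11 0 1; 0 0 -22 0 1; 0 0 -32 0 1; 0 0 -39 0 1; 0 0 -42 0 1"

```text
time_s: 39.05
position: [466.0, -185.2, 244.5]
tool_rot: [0.608, 0.794, 0.0, 0.001]
force: [-0.2, -0.2, -1.2]
finger_gap: 0.092
grasp_force: 30.0
```

carry_out:
  increments: "0 0 0 0 1; 0 0 0 0 1; 0 0 0 0 1; 0 0 0 0 1; 0 0 0 0 1"

```text
time_s: 39.55
position: [465.5, -184.9, 243.1]
tool_rot: [0.608, 0.794, -0.0, -0.0]
force: [0.7, -0.1, -1.3]
finger_gap: 0.094
grasp_force: 30.0
```

```bash
python3 - <<'E'
from h import *
i=read_camera("scene");cv2.imwrite("pics/end.png",i)
s=observe();print(s["position"],s["force"],s["ft_torque"],s["finger_gap"],s["grasp_force"],s["qd"].round(3))
h=cv2.cvtColor(i,cv2.COLOR_BGR2HSV).astype(int);o=((h[...,0]>=4)&(h[...,0]<=20)&(h[...,1]>170)).astype(np.uint8)
o[:150]=0;o[345:]=0;o[:,:310]=0;o[:,500:]=0
n,l,st,_=cv2.connectedComponentsWithStats(o);k=1+st[1:,4].argmax();ys,xs=np.nonzero(l==k);print("orange bbox",st[k])
f=lambda w:(int(xs[w.argmax()]),int(ys[w.argmax()]))
print("right",f(xs),"far~",f(xs-3*ys),"low",f(ys))
for t in(-.1,0,.1,.2): c=corners(t,s["position"],76);print(t,{k:px("scene",v).round(0).tolist() for k,v in c.items()})
i0=cv2.imread("pics/scene0.png")
for nm,r in(("greycorner",(425,325,446,345)),("clip",(360,335,382,362)),("clip2",(422,335,440,352))):
    q=cv2.matchTemplate(i[r[1]-6:r[3]+6,r[0]-6:r[2]+6],i0[r[1]:r[3],r[0]:r[2]],cv2.TM_CCOEFF_NORMED);_,v,_,l2=cv2.minMaxLoc(q);print(nm,round(v,3),np.array(l2)-6)
m=masks_of("jar_mid","scene")
for d in m: print("jar",d["p"],d["rect"])
print("expected jar",px("scene",[576,182,43]),px("scene",[576,182,5]))
E
```

```text
[ 465.57340728 -184.96129481  243.21892237] [-0.05690601  0.29027183 -1.47886018] [-0.06441288  0.15663827  0.00929867] 0.09412212385442306 29.999477863311768 [ 0.002 -0.001 -0.002  0.002 -0.001 -0.001]
orange bbox [ 367  206   91   50 3325]
right (457, 241) far~ (427, 206) low (411, 255)
-0.1 {'right': [461.0, 234.0], 'far': [430.0, 196.0], 'left': [340.0, 212.0], 'farskirt': [429.0, 202.0], 'nearskirt': [360.0, 257.0]}
0 {'right': [459.0, 241.0], 'far': [429.0, 206.0], 'left': [339.0, 215.0], 'farskirt': [427.0, 212.0], 'nearskirt': [358.0, 258.0]}
0.1 {'right': [457.0, 249.0], 'far': [426.0, 217.0], 'left': [338.0, 219.0], 'farskirt': [425.0, 223.0], 'nearskirt': [357.0, 259.0]}
0.2 {'right': [454.0, 256.0], 'far': [423.0, 227.0], 'left': [337.0, 223.0], 'farskirt': [422.0, 233.0], 'nearskirt': [355.0, 260.0]}
greycorner 0.998 [0 0]
clip 0.991 [0 0]
clip2 0.998 [0 0]
jar 0.55 [299.2, 232.7, 311.0, 250.2]
expected jar [304.85398468 234.90139927] [305.16539168 247.32556018]
```

The tray is held level and still with its underside about 203 mm up. The stack hasn't moved and the jar is on the coaster, so I'll hand it in.

```bash
python3 -c "
from rig import *
print(sign_off())"
```

```text
the job is handed in; nothing more can be done
None
```

I've handed the job in, with no verdict returned: the jar stands upright mid-coaster, and the orange tray was peeled (tab corner up about 18 mm, far corner resting) and is held level and still about 20 cm up. By the camera checks the grey trays haven't moved, but the first two lifts brought the tray up level instead of tipping, so I reseated it by pressing on its floor before the peel.

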